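Press a keyed shaft home in a belt pulley and hold it against the spring

ROBOT

A 6-joint arm with a two-finger parallel gripper is mounted at the origin on a cart in front of the work surface, level with it; the furniture and walls round the work are solid. World frame = base frame: x ahead of the robot, y to its left, z up, the work surface at z = 0. Lengths are in m, angles in degrees, forces in N, time in s.
With the tool pointing down it reaches from about 0.375 to 0.925 m from the base axis. Payload 5.7 kg.
Tool frame: the origin (TCP) lies on the centre line of the jaws, within the pads' length; the fingertips stand 22 mm ahead of it and the grasp point (between the pads) lies 3 mm ahead of it; z points along the fingers, y is the line along which they close (so a half turn about z gives the same grasp; the last joint's range is limited). The gripper opens to 85 mm and grips with 20 to 120 N. Pads are 22 mm wide; open, the fingers measure 114 mm over their backs; the gripper's body (76 mm by 85 mm) begins 54 mm behind the grasp point. The pads swing forward as they close: fully open they stand 13 mm farther back than shut.
Start: joints at [-71.969, 20.558, 86.54, -0, 72.909, -6.595], TCP at [0.25, -0.545, 0.253] pointing down, gripper open.
Joint ranges: [-170.27, 170.27], [-57.76, 135], [12.27, 136.19], [-55.21, 235.2], [11.17, 155.16], [-170.74, 170.74]. Speed limits (degrees/s): [136.94, 136.94, 180, 180, 180, 180].

INTERFACE

Orientations are given as a 3x3 rotation matrix whose columns are the frame's x, y, z axes.
In Python, from rig import * gives the robot as it stands.
- The arm moves only by the tool play_rows, never from a script. Its argument "plan" is one flat list of numbers, 7 for each row, row after row: the turn, a rotation vector about the tool's x, y, z in rad, then the shift along the tool's x, y, z in mm, then the opening, from -1 (shut) to 1 (fully open). In form: [rx, ry, rz, dx, dy, dz, gripper, rx, ry, rz, dx, dy, dz, gripper, ...]. A call has 1 to 5 rows; each row is the pose to reach, as a shift and turn from the pose commanded when the call began, along the tool's axes at that moment; what a row does not reach only later rows make up. A row lasts 1/12 s, in which the tool goes at most 41.7 mm and 7.16 degrees, less where a joint would pass 70% of its speed; a pose out of reach is approached as far as the arm can. A call with a gripper value outside its range is refused whole. The fingers move at their own pace and stop on an object; the grip force is fixed at half the most. Time passes only in rows, so rows that repeat a pose let the fingers close. It gives the time, the measured TCP pose, the force, the opening and the grip force at its end, in the units of the state.
- get_state(): the state, without advancing time (a new reading comes with each control period).
- get_image(name): name is "side" or "top"; returns (picture, depth): 420x560x3 uint8, red, green, blue; 420x560 float32, m along the optical axis (not along the pixel's ray), 0 where there is no reading.
- camera_model(name): a dict with "intrinsics" (3x3 intrinsics, pixels), "distortion" ([k1, k2, p1, p2, k3] as OpenCV has them; the pictures are not rectified), "world_from_camera" (4x4, takes a point from camera to world coordinates). Camera axes: x right, y up, looking along -z (the intrinsics and any distortion apply to the point x, -y, -z); pixel columns grow to the right and rows downward; lengths in m; the calibration is good to about 2 mm. A picture is of the moment at which its call begins. camera_model takes no time and is no camera call.
- finish_job(): hands the job in; it is judged then, once.
The state is a dict: "clock": time; "qpos": joint angles; "joint_vel": joint speeds; "tau": joint torques, N m; "tcp_pos": TCP position; "orientation": TCP orientation; "wrist_force": force on the tool from outside, world axes, zero at the start; "wrist_torque": the same for the moment, N m; "width": opening from 0.0 (shut) to 1.0 (fully open); "grip_force": force on a finger pad.
Only numpy, scipy, OpenCV 4.12 (cv2) and the standard library are available. Lean on these libraries where they do the work, as an engineer would, in place of code of your own. Each camera call takes 0.05 s, during which the arm holds its last target. There are 200 camera calls.

TASK

Take the keyed steel shaft by its hexagonal head out of the wooden stand, put its plain nose into the bore of the blue belt pulley, and turn it until the key slips into the keyway. Keep pushing against the spring ejector in the bore until the shaft's shoulder sits fully home on the hub, and finish there: still gripping the head and holding the shaft down, as if a workmate were about to tighten the set screw. Leave the other things on the bench where they are.

Things in the scene. Friction and masses are not known exactly. Their poses are not given: they have to be found in the camera images.
- shaft: loose steel shaft, 107 mm tall, 0.25-0.4 kg, upright in the stand, nose down. Origin: centre of lower end, z up. 26 mm in diameter up to z=52 mm (lowest 3.5 mm tapered to 21 mm). Plain nose up to z=18; from z=18 to 52 one brass key, 8 mm wide, stands out on the -x side to 18 mm from the axis. Yellow marks on flange and head top show the key's side. Key faces the robot within 0.9 rad at the start
- shoulder (a point): centre of the underside of the shaft's round flange (48 mm in diameter, 8 mm thick), on the axis, 52 mm above the shaft's origin; it meets bore_mouth when the shaft is home
- hex_grip (a point): middle of the shaft's dark hexagonal head, on the axis, 82.5 mm above the shaft's origin; the head reaches from 60 to 105 mm (thin cap to 107), 32 mm across flats; flats face the shaft's +y and -y and every 60 degrees from there, corners +x and -x. Grip here from above, on two opposite flats
- stand: fixed pale wooden block 85x85x28 mm; origin under its centre. In the middle of its top a hole 28 mm in diameter, 17 mm deep, in which the shaft's nose stands with the key just above the wood; lift the shaft 20 mm to be clear
- pulley: fixed blue spoked belt pulley, 116 mm across, lying flat on a dark plate 130x130x12 mm; origin under the plate, z up. Rim top at z=54 mm, bright hub (58 mm across) top at z=72. Bore 28 mm in diameter; keyway 10.5 mm wide on the -x side, to 20.5 mm from the axis, full depth, dark inside, yellow marks beside it; it faces the robot within 0.7 rad. Key fits when the shaft's x points as the pulley's x
- bore_mouth (a point): centre of the bore in the hub's top face, 72 mm above the pulley's origin
- ejector (a joint): brass spring plunger in the bore, 21 mm across; 0 at rest (its top 36 mm below the hub's top), 0.016 m when the shoulder sits on the hub. Spring force 6 N at first touch, 12 N at full travel; it lifts the shaft off its seat again if nobody holds it down
- bearing_2: bystander, loose, leave alone: pale ball bearing lying flat, 60 mm across, 18 mm high; origin at the centre of its underside
- gear_1: bystander, loose, leave alone: brass-coloured spur gear lying flat, 80 mm across, 27 mm high; origin at the centre of its underside
- spanner_17: bystander, loose, leave alone: bright steel spanner lying flat, 40x207x8 mm, long along its y; origin at the centre of its underside
- clamp_red: bystander, loose, leave alone: red C-clamp lying flat, 106x76x16 mm; origin at the centre of its underside
- screw_jar_1: bystander, loose, leave alone: glass jar of screws with a green lid, 62 mm across, 82 mm high; origin at the centre of its underside
- wood_block_1: bystander, loose, leave alone: grey-brown wooden packing block, 50x110x30 mm; origin at the centre of its underside
Mind the look-alikes: they are no part of the job. What is shaped like the shaft but pink is not meant.

How it is judged (in metres and radians):
On the way, in this order (a step that is already met when the one before it is completed fails the run):
1. the shaft is gripped and lifted clear of the stand (z of shaft in the frame of stand above 0.033 m and contact force between the fingers and shaft above 1 N), for 0.1 s.
2. its nose is in the bore (z of shoulder in the frame of bore_mouth below 0.044 m and horizontal distance between shaft and bore_mouth below 0.003 m), for 0.05 s.
3. the key has slipped into the keyway and the nose has reached the ejector (z of shoulder in the frame of bore_mouth below 0.016 m and horizontal distance between shaft and bore_mouth below 0.003 m and value of joint ejector above 0.002 m), for 0.05 s.
At the end, for the whole second after the job is handed in: Shoulder within 2 mm of the hub's top, shaft within 3 mm of the bore's axis and 0.06 rad of upright, key in keyway (0.15 rad), ejector pressed 13.5 mm or more, shaft still, gripper still gripping the hexagonal head (over 3 N, grasp point within 32 mm of the head's middle) (z of shoulder in the frame of bore_mouth below 0.002 m and horizontal distance between shaft and bore_mouth below 0.003 m and angle between the x axis of shaft and the x axis of pulley, either way round below 0.15 rad and angle between shaft's own z axis and vertical below 0.06 rad and value of joint ejector above 0.0135 m and contact force between the fingers and shaft above 3 N and distance between the grasp point and hex_grip below 0.032 m and linear speed of shaft below 0.01 m/s); the arm keeps its last pose, push and grip.
It fails at once if a bystander is pushed more than 30 mm from its place (distance of any of bearing_2, gear_1, spanner_17, clamp_red, screw_jar_1, wood_block_1 from where it was at the start of the episode above 0.03 m).
It also fails if it takes over 43 s, if anything falls off the work surface, if the arm or the gripper's body presses on something with over 40 N, if the wrist force passes 120 N, or if a joint passes its speed limit or range.

## Working session

There is one attempt and no reset: what is moved stays moved. The work goes in short steps, Python scripts to look and compute and a tool call to move; the robot and the scene stay as the last step left them, time stands still between calls to the robot, and variables do not carry over. Pictures are saved under pics/ and viewed, at most 10 in all, crops included, and the job is handed in when it is done.

Besides the shell and the picture viewer there is one more tool, called as name(argument=value, ...) on one line, values as JSON. play_rows: Moves the arm, as the interface text tells. Its arguments: {"type":"object","properties":{"plan":{"type":"array","items":{"type":"number"}}},"required":["plan"]}

```bash
mkdir -p pics; cat > h.py <<'E'
from rig import *
import numpy as np, cv2
def snap(name,tag):
    im,d=get_image(name); cv2.imwrite(f'pics/{tag}.png',im[:,:,::-1]); np.save(f'pics/{tag}_d.npy',d); np.save(f'pics/{tag}.npy',im); return im,d
def ray(name,uv):
    c=camera_model(name); K=np.array(c['intrinsics']);T=np.array(c['world_from_camera'])
    p=cv2.undistortPoints(np.array(uv,float).reshape(-1,1,2),K,np.array(c['distortion'])).reshape(-1,2)
    d=np.c_[p[:,0],-p[:,1],-np.ones(len(p))]
    return T[:3,3],d@T[:3,:3].T
def onz(name,uv,z):
    o,d=ray(name,uv); return o+d*((z-o[2])/d[:,2])[:,None]
def deproj(name,uv,depth):
    o,d=ray(name,uv); return o+d*np.array(depth)[:,None]
E
python3 - <<'E'
from h import *
for n in('top','side'):
    snap(n,n+'0'); c=camera_model(n); print(n,np.round(c['world_from_camera'],3).tolist(),np.round(c['intrinsics'],1).tolist(),c['distortion'])
s=get_state();print(s['clock'],s['tcp_pos'],np.round(s['orientation'],3),s['width'])
E
```

```text
top [[0.023, 0.99, -0.138, 0.37], [-1.0, 0.023, -0.001, 0.01], [0.002, 0.138, 0.99, 1.415], [0.0, 0.0, 0.0, 1.0]] [[413.2, 0.0, 282.3], [0.0, 413.2, 210.7], [0.0, 0.0, 1.0]] [-0.03847003  0.          0.          0.          0.        ]
side [[0.939, 0.115, -0.324, 0.015], [-0.344, 0.348, -0.872, -1.477], [0.012, 0.93, 0.367, 0.727], [0.0, 0.0, 0.0, 1.0]] [[523.8, 0.0, 285.9], [0.0, 523.8, 207.4], [0.0, 0.0, 1.0]] [-0.02792348  0.          0.          0.          0.        ]
0.1 [ 0.24983995 -0.5448911   0.25253226] [[ 0.909  0.417 -0.001]
 [ 0.417 -0.909  0.002]
 [ 0.    -0.002 -1.   ]] 0.9971866184416744
```

View pics/top0.png

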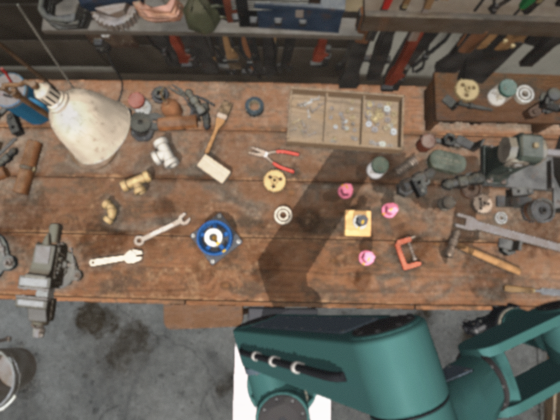

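View pics/side0.png

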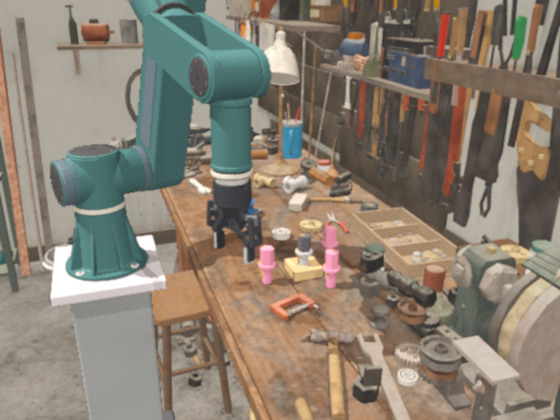

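The top view shows the shaft in the yellow stand at about (360,221), with pink look-alikes at (346,191), (390,210) and (367,258). The pulley is at about (214,238). The side view shows the stand at (303,265).

```bash
python3 - <<'E'
from h import *
im=np.load('pics/top0.npy');d=np.load('pics/top0_d.npy')
a=cv2.resize(im[195:250,325:400],None,fx=7,fy=7,interpolation=cv2.INTER_CUBIC)[:385,:400]
b=cv2.resize(im[210:265,186:243],None,fx=7,fy=7,interpolation=cv2.INTER_CUBIC)
cv2.imwrite('pics/c0.png',np.hstack([a[:,:400],b])[:,:,::-1])
for n,z0 in(('top',0),):
    for lab,(u0,v0,u1,v1) in dict(shaft=(342,205,378,240),pul=(190,212,240,264)).items():
        uu,vv=np.meshgrid(np.arange(u0,u1),np.arange(v0,v1)); uv=np.c_[uu.ravel(),vv.ravel()]
        P=deproj(n,uv,d[vv,uu].ravel()); 
        for lo,hi in((.008,.016),(.024,.034),(.048,.06),(.064,.08),(.095,.14)):
            m=(P[:,2]>lo)&(P[:,2]<hi)
            if m.sum()>5: 
                q=P[m];print(lab,lo,m.sum(),np.round(np.median(q,0),4),'mid',np.round((q.min(0)+q.max(0))/2,4),'size',np.round(np.ptp(q,axis=0),3), 'uv',uv[m].mean(0).round(1))
E
```

```text
shaft 0.008 10 [ 0.4925 -0.2812  0.009 ] mid [ 0.5393 -0.2574  0.0117] size [0.109 0.113 0.007] uv [361.9 224.9]
shaft 0.024 431 [ 0.5205 -0.2349  0.0292] mid [ 0.5296 -0.2438  0.0291] size [0.086 0.086 0.01 ] uv [356.7 223.3]
shaft 0.064 66 [ 0.518  -0.2333  0.0728] mid [ 0.5299 -0.2413  0.0721] size [0.047 0.042 0.015] uv [357.7 222.7]
shaft 0.095 107 [ 0.528  -0.2419  0.1182] mid [ 0.5296 -0.2438  0.1096] size [0.035 0.034 0.029] uv [362.3 219.8]
pul 0.008 496 [0.4649 0.2257 0.0126] mid [0.4699 0.241  0.012 ] size [0.177 0.171 0.008] uv [217.8 238.7]
pul 0.024 33 [0.4601 0.2281 0.0298] mid [0.4611 0.2278 0.0293] size [0.096 0.099 0.009] uv [218.5 240. ]
pul 0.048 266 [0.4679 0.2395 0.0538] mid [0.4679 0.2347 0.0539] size [0.113 0.113 0.012] uv [213.5 237. ]
pul 0.064 191 [0.4672 0.2359 0.0729] mid [0.4681 0.2338 0.0725] size [0.056 0.056 0.014] uv [213.1 236.8]
```

View pics/c0.png

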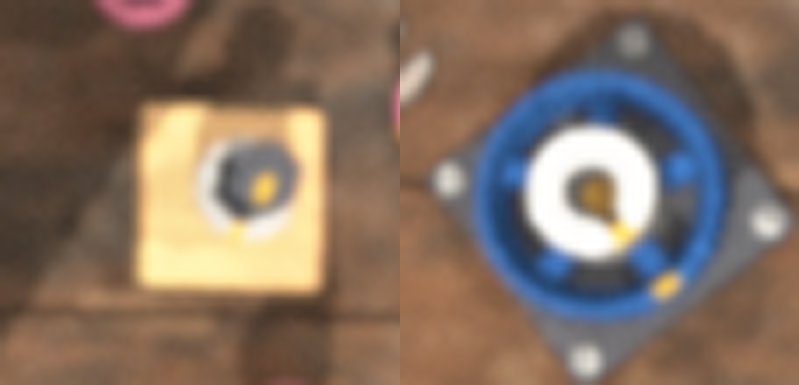

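The shaft crop shows yellow marks on the head top at (265,187) and on the flange at (237,230). The pulley crop shows marks at (622,235) and (665,288), so the keyway points about 35° right of down. I'll measure the angles with masks.

```bash
cat >> h.py <<'E'
def yaw(v): return np.degrees(np.arctan2(-v[1],-v[0]))  # x axis yaw when v points to key side
def ymask(im,box,lo=(18,140,120),hi=(32,255,255)):
    u0,v0,u1,v1=box; h=cv2.cvtColor(im[v0:v1,u0:u1],cv2.COLOR_RGB2HSV)
    m=cv2.inRange(h,lo,hi); n,l,s,c=cv2.connectedComponentsWithStats(m); return [(s[i,4],*(c[i]+[u0,v0])) for i in range(1,n) if s[i,4]>1]
E
python3 - <<'E'
from h import *
im=np.load('pics/top0.npy');d=np.load('pics/top0_d.npy')
C=np.array([.4681,.2342])
b=ymask(im,(190,212,240,264)); print(b)
for a,u,v in b:
    for z in(.0725,.054):
        p=onz('top',[[u,v]],z)[0]; print(a,z,p.round(4),np.hypot(*(p[:2]-C)).round(4),yaw(p[:2]-C).round(1))
# hub white centre
h=cv2.cvtColor(im,cv2.COLOR_RGB2HSV); m=np.zeros(im.shape[:2],np.uint8); m[212:264,190:240]=cv2.inRange(h,(0,0,190),(180,60,255))[212:264,190:240]
n,l,s,c=cv2.connectedComponentsWithStats(m); i=1+np.argmax(s[1:,4]); cn=max(cv2.findContours((l==i).astype(np.uint8),0,1)[0],key=len)
(e,ax,_)=cv2.fitEllipse(cn); print('hub',onz('top',[e],.072)[0],ax)
for i in range(1,n):
    if 4<s[i,4]<60: print('bolt',s[i,4],onz('top',[c[i]],.014)[0].round(4))
# blue rim
m=cv2.inRange(h,(100,120,60),(118,255,255));m2=np.zeros_like(m);m2[212:264,190:240]=m[212:264,190:240]
cn=max(cv2.findContours(m2,0,1)[0],key=len);e,ax,_=cv2.fitEllipse(cn);print('rim',onz('top',[e],.054)[0],ax)
S=np.array([.5296,-.2438])
b=ymask(im,(354,214,372,232),(20,120,120)); print(b)
print(im[218:226,357:368].tolist() if 0 else '')
for a,u,v in b:
    for z in(.118,.071):
        p=onz('top',[[u,v]],z)[0]; print(a,z,p.round(4),np.hypot(*(p[:2]-S)).round(4),yaw(p[:2]-S).round(1))
# dark head centroid (top face), side view too
for z in (.118,):
    uu,vv=np.meshgrid(np.arange(345,378),np.arange(205,238));P=deproj('top',np.c_[uu.ravel(),vv.ravel()],d[vv,uu].ravel()); q=P[(P[:,2]>.114)&(P[:,2]<.125)]; print('head top',len(q),q.mean(0),(q.min(0)+q.max(0))/2,np.ptp(q,axis=0))
# stand top rectangle
ds=np.load('pics/side0_d.npy');uu,vv=np.meshgrid(np.arange(285,325),np.arange(230,285));P=deproj('side',np.c_[uu.ravel(),vv.ravel()],ds[vv,uu].ravel())
q=P[(P[:,2]>.113)&(P[:,2]<.123)&(abs(P[:,0]-.53)<.03)];print('side head top',len(q),q.mean(0),(q.min(0)+q.max(0))/2,np.ptp(q,axis=0))
q=P[(P[:,2]>.023)&(P[:,2]<.033)&(abs(P[:,0]-.53)<.06)];print('side stand',len(q),(q.min(0)+q.max(0))/2,np.ptp(q,axis=0))
E
```

```text
[(np.int32(9), np.float64(213.77777777777777), np.float64(237.66666666666666)), (np.int32(2), np.float64(223.5), np.float64(250.0))]
9 0.0725 [0.4642 0.2323 0.0725] 0.0044 26.0
9 0.054 [0.4655 0.2354 0.054 ] 0.0029 -23.7
2 0.0725 [0.425  0.199  0.0725] 0.0557 39.2
2 0.054 [0.4257 0.2016 0.054 ] 0.0535 37.6
hub [0.46642173 0.23641445 0.072     ] (16.439924240112305, 17.21978187561035)
bolt 6 [0.4756 0.3149 0.014 ]
bolt 7 [0.4565 0.1592 0.014 ]
bolt 7 [0.3895 0.2435 0.014 ]
rim [0.46753673 0.23441498 0.054     ] (33.284706115722656, 34.97762680053711)
[(np.int32(8), np.float64(362.25), np.float64(221.375))]

8 0.118 [ 0.5232 -0.2422  0.118 ] 0.0066 -13.8
8 0.071 [ 0.5288 -0.2514  0.071 ] 0.0076 83.6
head top 89 [ 0.52948055 -0.24412119  0.11884288] [ 0.53088933 -0.24437384  0.11921813] [0.03231773 0.03267024 0.00994834]
side head top 66 [ 0.52542185 -0.24685384  0.11748256] [ 0.52764731 -0.2449709   0.11765159] [0.0345104  0.03232455 0.0087398 ]
side stand 394 [ 0.52661839 -0.15782171  0.02798589] [0.08908474 0.26872982 0.0099414 ]
```

```bash
python3 - <<'E'
from h import *
im=np.load('pics/top0.npy').astype(int)
S=np.array([.5293,-.2441])
# yellowness blob at flange
sub=im[225:231,354:364]; y=sub[:,:,:2].min(2)-sub[:,:,2]; print(y)
for uv in([358.4,227.4],[358.5,227.8],[358,227]):
    p=onz('top',[uv],.071)[0]; print(p.round(4),np.hypot(*(p[:2]-S)).round(4),yaw(p[:2]-S).round(1))
# side view crop
s=np.load('pics/side0.npy'); cv2.imwrite('pics/c1.png',cv2.resize(s[225:285,270:345],None,fx=8,fy=8,interpolation=cv2.INTER_CUBIC)[:,:,::-1])
E
```

```text
[[23 11 10  8  7  5  5  6  8  8]
 [39 18 11 20 34 36 20 11 10  8]
 [55 36 23 37 70 67 31 10  9 13]
 [65 56 49 62 84 67 31 17 19 30]
 [70 67 66 74 81 67 48 45 49 56]
 [69 68 68 70 73 68 64 65 65 69]]
[ 0.5086 -0.2387  0.071 ] 0.0214 -14.7
[ 0.5073 -0.239   0.071 ] 0.0226 -13.1
[ 0.5099 -0.2374  0.071 ] 0.0205 -19.2
```

View pics/c1.png

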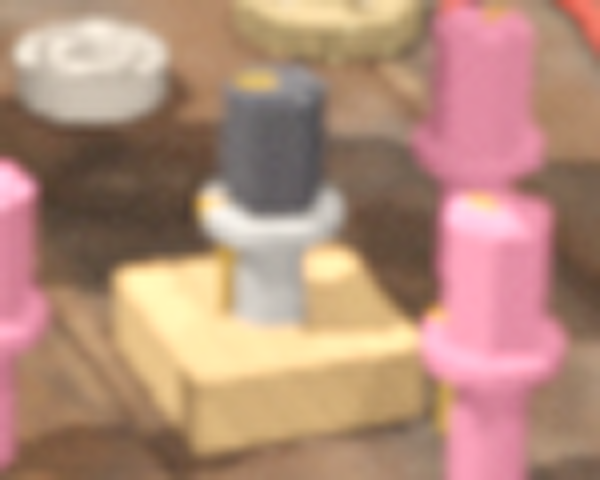

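The side crop shows the grey head with its yellow mark at (258,78) and the key on the left at (228,280), which matches a shaft yaw of about -15°. The pulley yaw is about +38°. I'll move over the shaft, closing along world 15°.

play_rows(plan=[0, 0, -0.12, 40, -16, 0, 0.4, 0, 0, -0.24, 80, -32, 0, 0.4, 0, 0, -0.36, 120, -48, 0, 0.4, 0, 0, -0.48, 160, -64, 0, 0.4, 0, 0, -0.6, 190, -80, 0, 0.4])

```text
clock: 0.52
tcp_pos: [0.3906, -0.392, 0.253]
orientation: [[0.51, 0.86, 0.0], [0.86, -0.51, 0.0], [0.0, -0.0, -1.0]]
wrist_force: [0.2, -0.5, -0.5]
width: 0.701
grip_force: 0.0
```

```bash
cat >> h.py <<'E'
def go(xyz,psi):
    "delta to put TCP at xyz (m), tool-y at world angle psi deg, pointing down; in tool axes, rotvec & mm"
    from scipy.spatial.transform import Rotation as R
    s=get_state(); A=np.array(s['orientation']); p=np.radians(psi); y=np.array([np.cos(p),np.sin(p),0]); z=np.array([0,0,-1.]); x=np.cross(y,z)
    B=np.c_[x,y,z]; rv=R.from_matrix(A.T@B).as_rotvec(); sh=A.T@(np.array(xyz)-s['tcp_pos'])*1000
    print('t',round(s['clock'],2),'tcp',np.round(s['tcp_pos'],4),'psi',np.degrees(np.arctan2(A[1,1],A[0,1])).round(1),'F',np.round(s['wrist_force'],1),'w',round(s['width'],3),'grip',round(s['grip_force'],1),'q6',np.round(s['qpos'][5],1)); print('go',np.round(rv,4),np.round(sh,1))
E
python3 -c "
from h import *
go([.5293,-.2445,.20],15)"
```

```text
t 0.52 tcp [ 0.3906 -0.392   0.253 ] psi -30.7 F [ 0.2 -0.5 -0.5] w 0.701 grip 0.0 q6 -21.6
go [ 1.000e-04 -4.000e-04 -7.973e-01] [197.6  44.   53.1]
```

play_rows(plan=[0, 0, -0.12, 40, 9, 10, 0.4, 0, 0, -0.24, 80, 18, 20, 0.4, 0, 0, -0.36, 120, 27, 30, 0.4, 0, 0, -0.48, 160, 36, 40, 0.4, 0, 0, -0.6, 195, 44, 53, 0.4])

```text
clock: 0.93
tcp_pos: [0.529, -0.2472, 0.2002]
orientation: [[-0.065, 0.998, 0.001], [0.998, 0.065, -0.0], [-0.0, 0.001, -1.0]]
wrist_force: [0.3, -0.3, 0.9]
width: 0.694
grip_force: 0.0
```

```bash
python3 -c "
from h import *
go([.5293,-.2445,.15],15)"
```

```text
t 0.93 tcp [ 0.529  -0.2472  0.2002] psi 3.7 F [ 0.3 -0.3  0.9] w 0.694 grip 0.0 q6 -35.6
go [ 0.0008  0.0004 -0.1967] [ 2.7  0.5 50.2]
```

play_rows(plan=[0, 0, -0.1, 2.5, 0.5, 25, 0.4, 0, 0, -0.197, 2.5, 0.5, 50, 0.4, 0, 0, -0.197, 2.5, 0.5, 75, 0.4, 0, 0, -0.197, 2.5, 0.5, 100, 0.4, 0, 0, -0.197, 2.5, 0.5, 101, 0.4])

```text
clock: 1.35
tcp_pos: [0.5248, -0.2443, 0.0947]
orientation: [[-0.254, 0.967, -0.007], [0.967, 0.254, 0.005], [0.006, -0.006, -1.0]]
wrist_force: [-1.1, 0.2, -0.9]
width: 0.7
grip_force: 0.0
```

```bash
python3 -c "
from h import *
go([.5293,-.2445,.099],15)
snap('side','s1');im,_=snap('top','t1')
s=np.load('pics/s1.npy')
cv2.imwrite('pics/c2.png',cv2.resize(s[205:285,250:350],None,fx=7,fy=7,interpolation=cv2.INTER_CUBIC)[:,:,::-1])"
```

```text
t 1.35 tcp [ 0.5248 -0.2443  0.0947] psi 14.7 F [-1.1  0.2 -0.9] w 0.7 grip 0.0 q6 -46.5
go [-0.006  -0.0065 -0.0054] [-1.3  4.3 -4.3]
```

View pics/c2.png

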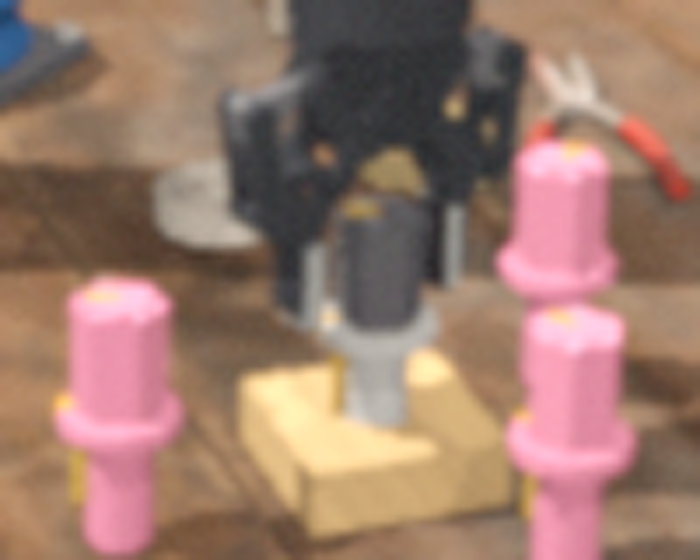

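The fingers straddle the head (crop 385,260), tips just above the flange. Now I close.

play_rows(plan=[0, 0, 0, 0, 0, 0, 0.4, 0, 0, 0, 0, 0, 0, -1, 0, 0, 0, 0, 0, 0, -1, 0, 0, 0, 0, 0, 0, -1, 0, 0, 0, 0, 0, 0, -1])

```text
clock: 1.87
tcp_pos: [0.529, -0.2472, 0.101]
orientation: [[-0.253, 0.967, 0.003], [0.967, 0.253, -0.002], [-0.002, 0.002, -1.0]]
wrist_force: [-0.3, -0.1, 5.5]
width: 0.373
grip_force: 59.4
```

play_rows(plan=[0, 0, 0, 0, 0, 0, -1, 0, 0, 0, 0, 0, 0, -1, 0, 0, 0, 0, 0, 0, -1, 0, 0, 0, 0, 0, 0, -1, 0, 0, 0, 0, 0, 0, -1])

```text
clock: 2.28
tcp_pos: [0.5289, -0.2472, 0.101]
orientation: [[-0.253, 0.967, 0.003], [0.967, 0.253, -0.002], [-0.002, 0.002, -1.0]]
wrist_force: [-0.7, 0.6, 6.5]
width: 0.367
grip_force: 59.4
```

Gripped (opening 31 mm, matching the 32 mm flats). Now lift.

play_rows(plan=[0, 0, 0, 0, 0, -10, -1, 0, 0, 0, 0, 0, -25, -1, 0, 0, 0, 0, 0, -45, -1, 0, 0, 0, 0, 0, -70, -1, 0, 0, 0, 0, 0, -90, -1])

```text
clock: 2.7
tcp_pos: [0.5273, -0.2462, 0.1909]
orientation: [[-0.253, 0.967, -0.001], [0.967, 0.253, 0.0], [0.001, -0.001, -1.0]]
wrist_force: [0.3, 0.2, -3.5]
width: 0.368
grip_force: 60.6
```

play_rows(plan=[0, 0, 0, 0, 0, -7, -1, 0, 0, 0, 0, 0, -10, -1, 0, 0, 0, 0, 0, -10, -1, 0, 0, 0, 0, 0, -10, -1, 0, 0, 0, 0, 0, -10, -1])

```text
clock: 3.12
tcp_pos: [0.5269, -0.2459, 0.1978]
orientation: [[-0.253, 0.967, -0.003], [0.967, 0.253, 0.002], [0.002, -0.002, -1.0]]
wrist_force: [-0.2, -0.6, -4.1]
width: 0.365
grip_force: 60.7
```

```bash
python3 -c "
from h import *
go([.467,.2365,.205],68)
snap('side','s2');im,_=snap('top','t2')
s=np.load('pics/s2.npy')
cv2.imwrite('pics/c3.png',cv2.resize(s[185:285,240:350],None,fx=6,fy=6,interpolation=cv2.INTER_CUBIC)[:,:,::-1])"
```

```text
t 3.12 tcp [ 0.5269 -0.2459  0.1978] psi 14.7 F [-0.2 -0.6 -4.1] w 0.365 grip 60.7 q6 -46.5
go [-9.000e-04 -3.100e-03 -9.309e-01] [481.9  64.2  -6.3]
```

View pics/c3.png

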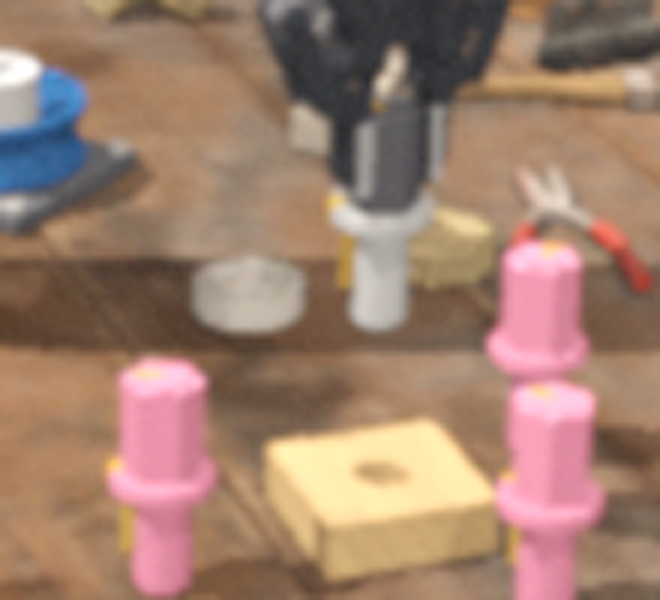

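The shaft is upright in the jaws and clear of the stand, with the nose at crop (378,320). Now transfer to the pulley.

play_rows(plan=[0, 0, -0.06, 25, 3, -2, -1, 0, 0, -0.14, 60, 8, -4, -1, 0, 0, -0.24, 98, 13, -6, -1, 0, 0, -0.34, 136, 18, -6, -1, 0, 0, -0.44, 174, 23, -6, -1])

```text
clock: 3.63
tcp_pos: [0.5054, -0.0709, 0.2047]
orientation: [[-0.644, 0.765, -0.001], [0.765, 0.644, 0.0], [0.001, -0.0, -1.0]]
wrist_force: [-0.7, -0.2, -3.5]
width: 0.371
grip_force: 60.5
```

```bash
python3 -c "
from h import *
go([.467,.2365,.205],68)"
```

```text
t 3.63 tcp [ 0.5054 -0.0709  0.2047] psi 40.1 F [-0.7 -0.2 -3.5] w 0.371 grip 60.5 q6 -55.9
go [-1.000e-04 -1.000e-03 -4.868e-01] [ 2.598e+02  1.687e+02 -1.000e-01]
```

play_rows(plan=[0, 0, -0.06, 32, 21, 0, -1, 0, 0, -0.14, 64, 42, 0, -1, 0, 0, -0.22, 96, 62, 0, -1, 0, 0, -0.3, 128, 83, 0, -1, 0, 0, -0.38, 160, 104, 0, -1])

```text
clock: 4.05
tcp_pos: [0.4824, 0.1188, 0.2048]
orientation: [[-0.882, 0.472, -0.001], [0.472, 0.882, 0.0], [0.001, -0.0, -1.0]]
wrist_force: [0.7, -0.2, -3.7]
width: 0.362
grip_force: 60.5
```

```bash
python3 -c "
from h import *
go([.467,.2365,.205],68)"
```

```text
t 4.05 tcp [0.4824 0.1188 0.2048] psi 61.9 F [ 0.7 -0.2 -3.7] w 0.362 grip 60.5 q6 -56.0
go [-0.0004 -0.0008 -0.1071] [69.1 96.5 -0.1]
```

play_rows(plan=[0, 0, -0.04, 22, 31, 0, -1, 0, 0, -0.08, 44, 62, 0, -1, 0, 0, -0.107, 59, 83, 0, -1, 0, 0, -0.107, 67, 94, 0, -1, 0, 0, -0.107, 69, 96.5, 0, -1])

```text
clock: 4.47
tcp_pos: [0.4676, 0.2374, 0.2047]
orientation: [[-0.927, 0.375, -0.001], [0.375, 0.927, 0.001], [0.001, 0.0, -1.0]]
wrist_force: [0.7, 0.5, -3.2]
width: 0.366
grip_force: 60.4
```

play_rows(plan=[0, 0, 0, 0, 0, 0, -1, 0, 0, 0, 0, 0, 0, -1, 0, 0, 0, 0, 0, 0, -1])

```text
clock: 4.72
tcp_pos: [0.4684, 0.2337, 0.205]
orientation: [[-0.925, 0.379, -0.001], [0.379, 0.925, -0.001], [0.0, -0.001, -1.0]]
wrist_force: [0.1, 0.3, -3.8]
width: 0.367
grip_force: 60.4
```

```bash
python3 -c "
from h import *
go([.467,.2365,.205],68)
s,_=snap('side','s3');im,_=snap('top','t3')
uv=onz  
cv2.imwrite('pics/c4.png',np.hstack([cv2.resize(s[150:250,200:300],(560,560),interpolation=cv2.INTER_CUBIC),cv2.resize(im[190:290,190:230],(224,560),interpolation=cv2.INTER_CUBIC)])[:,:,::-1])"
```

```text
t 4.72 tcp [0.4684 0.2337 0.205 ] psi 67.7 F [ 0.1  0.3 -3.8] w 0.367 grip 60.4 q6 -48.7
go [-0.0009 -0.0004 -0.0048] [2.3 2.  0. ]
```

View pics/c4.png

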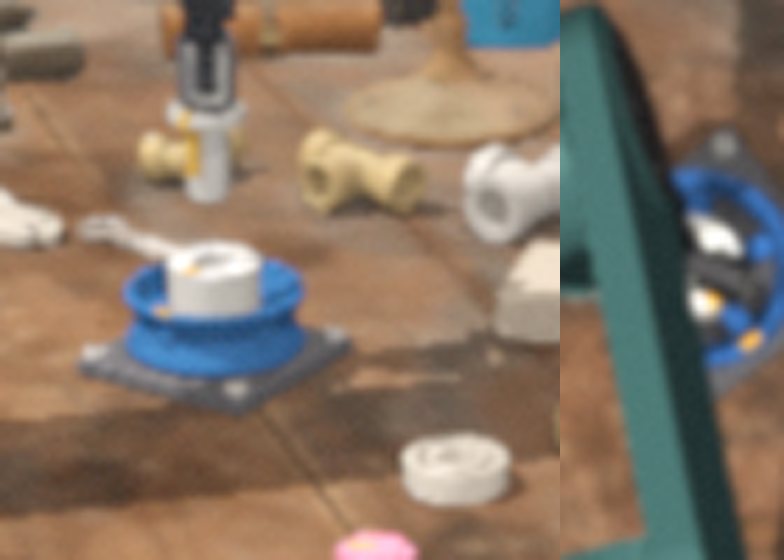

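The side view shows the held shaft's nose at crop (208,190) above the hub at (213,258), with the key on the correct side. The arm blocks the top view, so I'll measure the offset from side depth.

```bash
cat > m.py <<'E'
from h import *
from scipy.optimize import least_squares
def meas(tag):
    d=np.load(f'pics/{tag}_d.npy'); uu,vv=np.meshgrid(np.arange(215,262),np.arange(150,212)); uv=np.c_[uu.ravel(),vv.ravel()]
    P=deproj('side',uv,d[vv,uu].ravel()); near=np.hypot(P[:,0]-.467,P[:,1]-.2355)
    def circ(m,r,lab):
        q=P[m]; f=least_squares(lambda c:np.hypot(q[:,0]-c[0],q[:,1]-c[1])-r,[.467,.24],loss='soft_l1',f_scale=.002)
        print(lab,len(q),f.x.round(4),'rms',np.sqrt(np.mean(f.fun**2)).round(4)); return f.x
    z=P[:,2]
    t=get_state()['tcp_pos'][2]-.09
    circ((near<.028)&(z>t+.004)&(z<t+.017),.013,'nose'); circ((near<.04)&(z>t+.061)&(z<t+.07),.0165,'head?'); circ((near<.04)&(z>.057)&(z<.068),.029,'hubwall'); circ((near<.07)&(z>.046)&(z<.052),.058,'rim')
    q=P[(near<.035)&(z>.0695)&(z<.075)]; print('hubtop',len(q),((q.min(0)+q.max(0))/2).round(4),np.ptp(q,axis=0).round(4))
    # lateral silhouettes: shaft nose by brightness/depth, hub by whiteness
    c=camera_model('side'); D=d
    q=(near<.03)&(z>t+.002)&(z<t+.017); 
    for lab,mm in(('nose',q),('hub',(near<.033)&(z>.057)&(z<.073))):
        u=uv[mm]; rows=np.unique(u[:,1]); print(lab,[(int(r),int(u[u[:,1]==r][:,0].min()),int(u[u[:,1]==r][:,0].max())) for r in rows])
E
python3 -c "
from m import *
meas('s3')"
```

```text
nose 25 [0.4623 0.2366] rms 0.0041
head? 27 [0.4619 0.2344] rms 0.0045
hubwall 59 [0.4642 0.2343] rms 0.0057
rim 91 [0.4668 0.2418] rms 0.0145
hubtop 63 [0.4638 0.2332 0.0724] [0.057  0.0599 0.0052]
nose [(181, 239, 240), (182, 233, 240), (183, 233, 240), (184, 233, 239), (185, 235, 237)]
hub [(194, 236, 241), (195, 231, 244), (196, 231, 245), (197, 230, 245), (198, 230, 245), (199, 230, 245), (200, 230, 245), (201, 231, 244), (202, 231, 243), (203, 235, 241)]
```

```bash
python3 -c "
from h import *
s=np.load('pics/s3.npy').astype(int)
print('nose r,b');
for v in range(174,187): print(v,s[v,228:246].sum(1)//3)
print('hub')
for v in range(194,208): print(v,s[v,226:250].sum(1)//3)
"
```

```text
nose r,b
174 [175 151 134 133 131 132 127 138 155 164 162 153 143 141 140 130 131 129]
175 [188 166 160 160 159 155 139 142 157 165 163 154 138 132 132 127 127 129]
176 [186 179 190 195 190 173 150 147 159 167 164 157 139 125 119 119 123 131]
177 [176 182 192 195 188 171 153 150 160 170 170 164 144 121 112 120 124 131]
178 [159 165 175 179 173 166 152 152 168 177 179 168 144 115 110 121 127 131]
179 [139 138 150 154 154 155 152 157 171 180 180 169 142 112 101 117 127 127]
180 [123 116 119 124 131 148 152 157 171 180 179 170 141 105  91  99 106 114]
181 [102  92  89  92 114 149 168 170 174 180 179 168 143 108  94  97 108 125]
182 [ 83  74  70  72  97 150 182 185 182 182 178 166 142 119 109 114 125 136]
183 [ 95  92  90  89 107 154 186 191 185 182 178 168 145 127 127 131 134 134]
184 [123 120 119 116 121 152 180 193 188 181 177 162 144 131 129 131 135 132]
185 [133 132 129 126 124 136 160 177 178 173 163 150 132 128 126 127 127 128]
186 [137 138 135 131 129 130 134 139 141 139 134 131 126 125 127 127 127 127]
hub
194 [204 217 219 225 226 222 217 218 223 228 230 228 236 241 239 234 231 
[... 668 characters left out ...]
 178 204 208 207 206 202 198 191 186 184 182 179 177 174
 167 158 151 139 133 130]
202 [101 106 110 133 179 204 208 207 205 202 198 189 187 183 181 180 178 174
 166 155 146 130 115 109]
203 [117 129 137 147 184 204 209 208 204 202 196 190 187 183 183 181 177 173
 167 156 135 117 105 110]
204 [139 153 163 168 186 202 208 208 206 202 197 192 187 184 182 180 178 173
 164 154 135 118 116 117]
205 [140 161 172 174 181 194 200 200 200 198 194 188 182 178 176 173 170 162
 153 143 133 119 120 107]
206 [106 127 145 153 159 162 167 168 171 172 170 165 157 155 151 141 136 130
 121 113 107  98  96  85]
207 [ 78  86  99 110 110 114 117 122 126 126 122 120 116 115 110 104 101  97
  90  90  86  80  79  71]
```

```bash
cat >> h.py <<'E'
def lat(u,v,C=(.4675,.235)):
    "offset (mm) of side pixel ray right of vertical axis at C, in plane facing the camera; and z"
    o,d=ray('side',[[u,v]]); d=d[0]; C=np.array([*C,0.]); n=C-o; n[2]=0; n/=np.linalg.norm(n); r=np.array([n[1],-n[0],0])
    p=o+d*((C-o)@n)/(d@n); return ((p-C)@r*1e3).round(2),(p[2]*1e3).round(1),r.round(3)
E
python3 -c "
from h import *
print(lat(236.4,181.5),lat(237.5,196),lat(237.5,202))"
```

```text
(np.float64(-5.15), np.float64(128.6), array([ 0.967, -0.256,  0.   ])) (np.float64(-2.43), np.float64(73.7), array([ 0.967, -0.256,  0.   ])) (np.float64(-2.93), np.float64(50.6), array([ 0.967, -0.256,  0.   ]))
```

The nose sits about 2.4 mm left of the hub axis in the side view. Correct by -2.2 mm along tool x and +0.5 along tool y, and lower to just above the hub.

play_rows(plan=[0, 0, 0, -1, 0.3, 12, -1, 0, 0, 0, -2.2, 0.5, 24, -1, 0, 0, 0, -2.2, 0.5, 34, -1, 0, 0, 0, -2.2, 0.5, 36, -1, 0, 0, 0, -2.2, 0.5, 36, -1])

```text
clock: 5.23
tcp_pos: [0.47, 0.2338, 0.1685]
orientation: [[-0.925, 0.379, -0.002], [0.379, 0.925, -0.001], [0.002, -0.001, -1.0]]
wrist_force: [-0.1, 1.1, -2.9]
width: 0.37
grip_force: 60.5
```

play_rows(plan=[0, 0, 0, 0, 0, 0, -1, 0, 0, 0, 0, 0, 0, -1, 0, 0, 0, 0, 0, 0, -1])

```text
clock: 5.48
tcp_pos: [0.471, 0.2346, 0.17]
orientation: [[-0.926, 0.378, 0.001], [0.378, 0.926, 0.0], [-0.001, 0.001, -1.0]]
wrist_force: [0.8, 0.1, -3.4]
width: 0.37
grip_force: 60.5
```

```bash
python3 -c "
from h import *
go([.467,.2365,.205],68)
s,_=snap('side','s4')
cv2.imwrite('pics/c5.png',cv2.resize(s[160:215,210:265],None,fx=10,fy=10,interpolation=cv2.INTER_CUBIC)[:,:,::-1])
s=s.astype(int)
for v in range(184,206): print(v,s[v,226:250].sum(1)//3)
"
```

```text
t 5.48 tcp [0.471  0.2346 0.17  ] psi 67.8 F [ 0.8  0.1 -3.4] w 0.37 grip 60.5 q6 -48.8
go [ 0.0009  0.0008 -0.0038] [  4.4   0.3 -35. ]
184 [123 126 121 121 118 116 118 124 130 129 139 157 166 163 155 139 131 131
 131 135 133 132 137 139]
185 [135 136 137 132 128 125 125 131 142 140 144 159 166 164 154 139 126 127
 129 131 130 133 135 139]
186 [137 138 137 137 135 134 130 137 147 145 148 162 171 169 159 143 130 128
 129 128 127 130 132 135]
187 [134 137 138 140 139 138 139 141 150 147 153 168 179 177 165 146 129 125
 124 126 124 125 128 130]
188 [132 139 142 142 143 141 139 141 150 150 156 173 181 180 167 147 130 124
 122 119 124 126 125 125]
189 [134 138 142 142 140 139 138 140 151 155 161 173 180 179 168 149 132 125
 127 127 124 126 126 129]
190 [135 139 141 142 140 137 137 141 159 170 172 178 182 177 167 148 131 129
 128 128 127 126 127 129]
191 [156 152 149 144 144 140 138 144 169 188 187 182 180 178 167 149 134 129
 128 127 122 120 119 123]
192 [190 185 173 162 153 147 144 150 174 189 191 185 182 177 168 153 139 133
 125 119 117 115 115 113]
193 [211 211 203 199 190 178 169 173
[... 602 characters left out ...]
 182 207 213 211 218 227 233 235 229 219 213 207 199 188
 176 160 151 141 138 138]
200 [ 87  82  82 120 179 205 209 208 211 210 209 206 201 193 186 180 177 172
 166 158 149 142 138 139]
201 [ 90  89  86 121 179 204 208 209 206 204 199 191 187 183 183 180 180 174
 167 158 151 140 134 131]
202 [ 97 106 107 131 181 205 208 208 207 203 196 192 185 184 184 180 179 173
 167 156 146 131 116 107]
203 [117 131 137 148 184 204 208 209 207 203 196 190 187 184 183 182 179 173
 167 156 138 116 108 108]
204 [136 152 163 169 187 203 209 208 206 202 196 191 189 183 183 181 178 172
 165 152 131 110 110 114]
205 [138 159 170 172 181 192 198 198 197 194 190 185 180 177 175 174 170 163
 153 136 116 104 102 101]
```

View pics/c5.png

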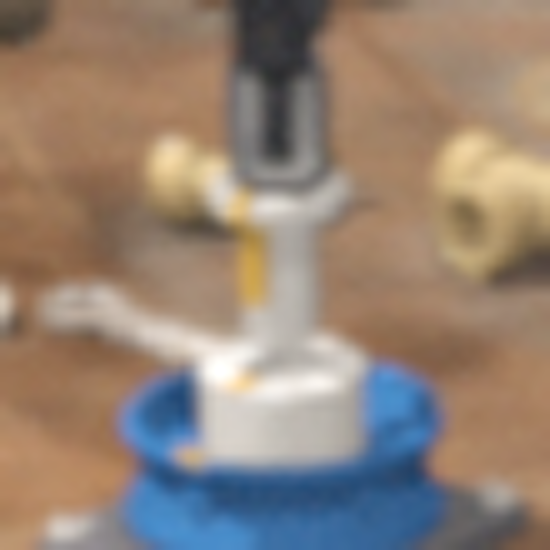

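The nose is now right over the hub, with the key and keyway marks on the same side; about 0.7 mm remains laterally. I'll lower gently into the bore.

play_rows(plan=[0, 0, 0, -0.5, 0, 3, -1, 0, 0, 0, -0.5, 0, 6, -1, 0, 0, 0, -0.5, 0, 9, -1, 0, 0, 0, -0.5, 0, 11, -1, 0, 0, 0, -0.5, 0, 12, -1])

```text
clock: 5.95
tcp_pos: [0.4707, 0.2342, 0.1568]
orientation: [[-0.926, 0.378, -0.001], [0.378, 0.926, -0.0], [0.001, -0.001, -1.0]]
wrist_force: [0.2, -0.2, -3.6]
width: 0.364
grip_force: 60.5
```

play_rows(plan=[0, 0, 0, 0, 0, 2, -1, 0, 0, 0, 0, 0, 4, -1, 0, 0, 0, 0, 0, 6, -1, 0, 0, 0, 0, 0, 8, -1, 0, 0, 0, 0, 0, 8, -1])

```text
clock: 6.37
tcp_pos: [0.4708, 0.2342, 0.1489]
orientation: [[-0.926, 0.378, -0.001], [0.378, 0.926, -0.0], [0.001, -0.0, -1.0]]
wrist_force: [-1.2, -0.0, -2.1]
width: 0.368
grip_force: 60.5
```

Free so far. Continue down to where the key meets the hub or slips in.

play_rows(plan=[0, 0, 0, 0, 0, 2, -1, 0, 0, 0, 0, 0, 4, -1, 0, 0, 0, 0, 0, 6, -1, 0, 0, 0, 0, 0, 8, -1, 0, 0, 0, 0, 0, 8, -1])

```text
clock: 6.78
tcp_pos: [0.4708, 0.2342, 0.1409]
orientation: [[-0.926, 0.378, -0.001], [0.378, 0.926, -0.0], [0.001, -0.0, -1.0]]
wrist_force: [-0.8, 0.3, -3.7]
width: 0.371
grip_force: 60.5
```

play_rows(plan=[0, 0, 0, 0, 0, 2, -1, 0, 0, 0, 0, 0, 4, -1, 0, 0, 0, 0, 0, 6, -1, 0, 0, 0, 0, 0, 8, -1, 0, 0, 0, 0, 0, 8, -1])

```text
clock: 7.2
tcp_pos: [0.4708, 0.2342, 0.1328]
orientation: [[-0.926, 0.378, -0.001], [0.378, 0.926, -0.0], [0.001, -0.0, -1.0]]
wrist_force: [-0.0, -0.3, -3.7]
width: 0.365
grip_force: 60.5
```

```bash
python3 -c "
from h import *
go([.467,.2365,.205],68)
s,_=snap('side','s5')
cv2.imwrite('pics/c6.png',cv2.resize(s[160:215,210:265],None,fx=10,fy=10,interpolation=cv2.INTER_CUBIC)[:,:,::-1])
"
```

```text
t 7.2 tcp [0.4708 0.2342 0.1328] psi 67.8 F [-0.  -0.3 -3.7] w 0.365 grip 60.5 q6 -48.9
go [-0.0004 -0.0007 -0.0039] [  4.4   0.7 -72.2]
```

View pics/c6.png

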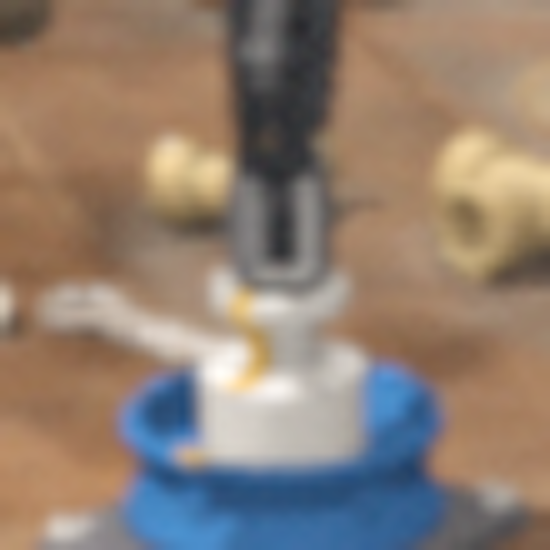

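The shaft is inside the bore with the key entering the keyway (crop 255,360). I'll continue down against the ejector.

play_rows(plan=[0, 0, 0, 0, 0, 2, -1, 0, 0, 0, 0, 0, 5, -1, 0, 0, 0, 0, 0, 8, -1, 0, 0, 0, 0, 0, 10, -1, 0, 0, 0, 0, 0, 11, -1])

```text
clock: 7.67
tcp_pos: [0.4713, 0.2343, 0.1225]
orientation: [[-0.926, 0.378, 0.0], [0.378, 0.926, 0.0], [-0.0, 0.0, -1.0]]
wrist_force: [-1.6, 0.1, 4.4]
width: 0.364
grip_force: 61.4
```

play_rows(plan=[0, 0, 0, 0, 0, 2, -1, 0, 0, 0, 0, 0, 4, -1, 0, 0, 0, 0, 0, 6, -1, 0, 0, 0, 0, 0, 8, -1, 0, 0, 0, 0, 0, 8, -1])

```text
clock: 8.08
tcp_pos: [0.4714, 0.2344, 0.1145]
orientation: [[-0.926, 0.378, 0.001], [0.378, 0.926, 0.0], [-0.0, 0.001, -1.0]]
wrist_force: [-1.4, -1.6, 6.2]
width: 0.363
grip_force: 61.7
```

play_rows(plan=[0, 0, 0, 0, 0, 1, -1, 0, 0, 0, 0, 0, 2, -1, 0, 0, 0, 0, 0, 3, -1, 0, 0, 0, 0, 0, 4, -1, 0, 0, 0, 0, 0, 4, -1])

```text
clock: 8.5
tcp_pos: [0.4713, 0.2343, 0.1107]
orientation: [[-0.926, 0.378, 0.001], [0.378, 0.926, 0.0], [-0.001, 0.001, -1.0]]
wrist_force: [-1.5, -0.3, 7.1]
width: 0.365
grip_force: 61.8
```

play_rows(plan=[0, 0, 0, 0, 0, 0.5, -1, 0, 0, 0, 0, 0, 1, -1, 0, 0, 0, 0, 0, 1.5, -1, 0, 0, 0, 0, 0, 2, -1, 0, 0, 0, 0, 0, 2, -1])

```text
clock: 8.92
tcp_pos: [0.4714, 0.2344, 0.11]
orientation: [[-0.926, 0.378, 0.001], [0.378, 0.926, 0.0], [-0.001, 0.001, -1.0]]
wrist_force: [-4.7, -1.1, 19.5]
width: 0.367
grip_force: 63.5
```

Force jumped at exactly the expected home height (TCP 0.110). A hold and a final check.

play_rows(plan=[0, 0, 0, 0, 0, 0.3, -1, 0, 0, 0, 0, 0, 0.3, -1, 0, 0, 0, 0, 0, 0.3, -1, 0, 0, 0, 0, 0, 0.3, -1, 0, 0, 0, 0, 0, 0.3, -1])

```text
clock: 9.33
tcp_pos: [0.4714, 0.2344, 0.11]
orientation: [[-0.926, 0.378, 0.001], [0.378, 0.926, 0.0], [-0.001, 0.001, -1.0]]
wrist_force: [-5.9, -1.5, 22.8]
width: 0.369
grip_force: 64.0
```

```bash
python3 -c "
from h import *
go([.467,.2365,.205],68)
s,_=snap('side','s6')
cv2.imwrite('pics/c7.png',cv2.resize(s[160:215,210:265],None,fx=10,fy=10,interpolation=cv2.INTER_CUBIC)[:,:,::-1])
"
```

```text
t 9.33 tcp [0.4714 0.2344 0.11  ] psi 67.8 F [-5.9 -1.5 22.8] w 0.369 grip 64.0 q6 -48.9
go [ 0.0009  0.001  -0.0037] [  4.8   0.4 -95. ]
```

View pics/c7.png

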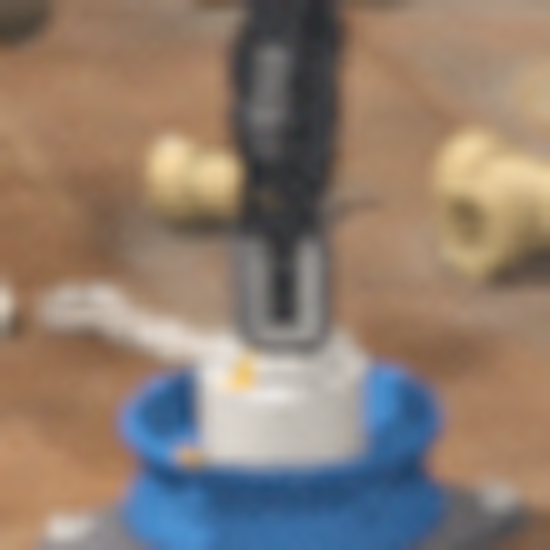

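The flange sits flat on the hub (crop 285,360), its yellow mark lines up with the hub's, and the position is stiff. Handing in.

```bash
python3 -c "
from rig import *
print(finish_job())"
```

```text
the job is handed in; nothing more can be done
None
```

The shaft is home on the hub with its key in the keyway, still gripped (about 64 N) and held down against the ejector; I handed the job in at 9.3 s, and no verdict came back.

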